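# Set the bread slicing guide for thick slices

### The job

Set up the bread slicing guide for thick French-toast slices, by pushing with the fingertips only: grip and lift nothing. First push the sliding stop along its rail towards the knife posts, past the three-dot notch, until it clicks into the two-dot notch; then push the loaf gently along the board, between the posts, until its cut end rests against the stop without knocking the stop out of its notch. Leave everything else on the worktop where it is.

Things in the scene. Friction and masses are not known exactly. Their poses are not given: they have to be found in the camera images.
- guide: Dark wood bread slicing guide, fixed: 130 mm wide (x, away from the robot), 390 long (y -185..+205 mm, +y about the robot's left), deck 25 mm above the worktop. Origin on the worktop, in the knife-slot plane y = 0; slotted posts there, 90 mm high, outside x = +-53, y = +-13. The loaf lies at +y between 12 mm high strips 102 mm apart (y 25..200); the stop slides at -y on a flush notched rail.
- stop (a joint): Sliding stop; metres, 0 = open end, grows to 0.095 as it is pushed along guide +y to the posts. Its face is at guide y = -0.105 + value. Notches: three dots 0.060, two dots 0.075, one dot 0.090; starts at 0 to 0.042. Slides with about 2 N, leaves a notch at about 10 N; within about 4 mm of a notch it snaps in and the push on the finger falls away.
- click_pin (a joint): Orange click button, 10 mm wide, in the top of the stop, spring-loaded downwards; metres. About 0.0005 (standing about 4 mm proud of the stop) while it rides on plain rail, sinks to about 0.004 (almost flush) when the stop drops into a notch.
- stop_face (a point): Middle of the stop's face, a grey plate 96 mm wide and 63 mm high, 30 mm above the deck; axes as the guide's.
- stop_back (a point): Middle of the stop's ribbed black back, where it is pushed: a flat upright face 94 mm wide (x) and from 2 to 31 mm above the deck, looking to -y; it lies 50 mm behind stop_face and this point is 16 mm above the deck.
- two_dot_mark (a point): The two brass dots on the near edge of the deck, in line with the stop's face when the stop sits in the two-dot notch (guide y = -30 mm). One dot lies at y = -15, three dots at -45. The orange pointer on the near end of the face plate runs along the dots.
- loaf: Loaf of tin bread, loose, about 92 mm wide (x), 150 mm long (y), 72 mm high, 0.3 to 0.65 kg, slides with about 1.5 to 4.5 N; lying on the deck between the side strips. Origin at the middle of its underside; axes nearly as the guide's.
- loaf_front (a point): Middle of the loaf's pale cut end, which looks along -y to the stop; 30 mm above the deck. It starts 12 to 45 mm on the loaf side of the knife slot.
- loaf_back (a point): Middle of the loaf's crust end, which looks to +y, where it is pushed; flat, 30 mm above the deck.
- egg_box: Cardboard egg box, 106 x 156 x 72 mm, behind the guide; bystander.
- teal_mug: Teal mug, 94 mm high, at the back left; bystander.
- spice_jar: Spice jar with green cap, 46 mm wide, 106 mm high, at the back; bystander.
- jam_jar: Glass jar with yellow lid, 66 mm wide, 108 mm high, at the back; bystander.
- flat_tin: Flat food tin, 86 mm wide, 40 mm high, at the right end of the guide; bystander.
- bread_knife: Bread knife, 320 mm long, black handle towards the robot, lying at the back right; bystander.

How it is judged (in metres and radians):
On the way, in this order (a step that is already met when the one before it is completed fails the run):
1. the stop has clicked into the two-dot notch (value of joint stop between 0.0725 and 0.0775 m and value of joint click_pin above 0.0015 m), for 0.3 s.
2. the loaf's cut end has come up to the stop (y of loaf_front in the frame of stop_face below 0.004 m), for 0.2 s.
At the end, for the whole second after the job is handed in: The stop sits clicked in the two-dot notch (face 30 mm from the knife slot, within 2.5 mm, click button down at least 1.5 mm), and the loaf lies flat on the deck, in line with the guide within about 4.5 degrees, its cut end within 4 mm of the stop's face, everything at rest and released (all of step 1 and y of loaf_front in the frame of stop_face between -0.003 and 0.004 m and angle between the y axis of loaf and the y axis of guide, either way round below 0.08 rad and z of loaf in the frame of guide between 0.021 and 0.029 m and linear speed of loaf below 0.01 m/s); the robot touches nothing.
It fails at once if the loaf is lifted or tipped (z of loaf in the frame of guide above 0.033 m or angle between loaf's own z axis and vertical above 0.2 rad).
It fails at once if the loaf is pushed roughly (more than 20 N) (contact force between any of the fingers, the arm and loaf above 20 N).
It fails at once if another thing on the worktop is moved by more than 20 mm (distance of any of egg_box, teal_mug, spice_jar, jam_jar, flat_tin, bread_knife from where it was at the start of the episode above 0.02 m).
It fails at once if the stop is gripped between the fingers, on its face and its back at once (contact force between the fingers and stop_c0 above 1 N and (contact force between the fingers and stop_c1 above 1 N or contact force between the fingers and stop_c2 above 1 N or contact force between the fingers and stop_c3 above 1 N or contact force between the fingers and stop_c4 above 1 N)).
It also fails if it takes over 59 s, if anything falls off the work surface, if the arm or the gripper's body presses on something with over 40 N, if the wrist force passes 120 N, or if a joint passes its speed limit or range.

### The arm

A 6-joint arm with a two-finger parallel gripper is mounted at the origin on a cart in front of the work surface, level with it; the furniture and walls round the work are solid. World frame = base frame: x ahead of the robot, y to its left, z up, the work surface at z = 0. Lengths are in mm, angles in rad, forces in N, time in s.
With the tool pointing down it reaches from about 275 to 1000 mm from the base axis. Payload 8.4 kg.
Tool frame: the origin (TCP) lies at the very end of the fingers, on their centre line; the grasp point (between the pads) lies 19 mm behind it; z points along the fingers, y is the direction in which the jaws open and shut (so a half turn about z gives the same grasp; the last joint's range is limited). The gripper opens to 85 mm and grips with 20 to 120 N. Pads are 22 mm wide; open, the fingers measure 114 mm over their backs; the gripper's body (76 mm by 85 mm) begins 54 mm behind the grasp point. The pads swing forward as they close: fully open they stand 13 mm farther back than shut.
Start: joints at [1.237, 0.353, 1.633, -0, 1.155, -0.002], TCP at [203.589, 590.914, 231.281] pointing down, gripper open.
Joint ranges: [-2.63, 2.63], [-0.92, 2.1], [0.06, 2.66], [-1.3, 4.44], [0, 2.69], [-3.02, 3.02]. Speed limits (rad/s): [2.22, 2.22, 2.79, 3.14, 3.14, 3.14].

### API

Orientations are given as [roll, pitch, yaw] about the fixed x, y, z axes, in that order (R = Rz(yaw) Ry(pitch) Rx(roll)).
In Python, from rig import r gives the robot as it stands.
- The arm moves only by the tool jog_arm, never from a script. Its argument "increments" is text: rows parted by semicolons, each of 7 numbers parted by spaces: the shift along the tool's x, y, z in cm, then the turn, a rotation vector about the tool's x, y, z in rad, then the opening, from -1 (shut) to 1 (fully open). A call has exactly 8 rows; each row shifts and turns the commanded pose from where the row before left it, along the tool's axes as they then stand; what a row does not reach is not made up. A row lasts 1/10 s, in which the tool goes at most 50 mm and 8.59 degrees, less where a joint would pass 70% of its speed; a pose out of reach is approached as far as the arm can. A call with a gripper value outside its range is refused whole. The fingers move at their own pace and stop on an object; "squeeze" is the grip in N (left out, the last holds). Time passes only in rows, so rows that do not move let the fingers close, or fill a call up. It gives the time, the measured TCP pose, the force and the opening at its end, in the units of the state.
- r.sense(): the state, without advancing time (a new reading comes with each control period).
- r.grab_frame(name): name is "scene" or "top" or "wrist"; returns the picture (420x560x3 uint8, red, green, blue); there is no depth.
- r.camera_info(name): a dict with "K" (3x3 intrinsics, pixels), "rvec" (rotation vector, rad) and "tvec" (3), from world to camera coordinates, as OpenCV has them. Camera axes: x right, y down, z forward; pixel columns grow to the right and rows downward; lengths in mm; the calibration is good to about 2 mm. A picture is of the moment at which its call begins: read the wrist's pose just before it. camera_info takes no time and is no camera call; for the wrist camera it gives the pose at the moment of the call.
- r.sign_off(): hands the job in, once; it reports no verdict.
The state is a dict: "clock": time; "qpos": joint angles; "qvel": joint speeds; "joint_efforts": joint torques, N m; "eef_pos": TCP position; "tcp_rot": TCP orientation; "contact_force": force on the tool from outside, world axes, zero at the start; "wrist_torque": the same for the moment, N m; "opening": opening from 0.0 (shut) to 1.0 (fully open).
Only numpy, scipy, OpenCV 4.12 (cv2) and the standard library are available. Lean on these libraries where they do the work, as an engineer would, in place of code of your own. Each camera call takes 0.05 s, during which the arm holds its last target.

## Working session

There is one attempt and no reset: what is moved stays moved. The work goes in short steps, Python scripts to look and compute and a tool call to move; the robot and the scene stay as the last step left them, time stands still between calls to the robot, and variables do not carry over. Pictures are saved under pics/ and viewed, and the job is handed in when it is done.

Besides the shell and the picture viewer there is one more tool, called after "Emit:" as a command line: name --argument value ..., lists and objects as JSON in quotes. jog_arm: Moves the arm, as the interface text tells. Its arguments: {"type":"object","properties":{"increments":{"type":"string"},"squeeze":{"type":"number"}},"required":["increments"]}

```bash
ls; mkdir -p pics
python3 - <<'E'
from rig import r
import cv2
s=r.sense(); print(s)
for n in ("scene","top"):
    im=r.grab_frame(n); cv2.imwrite(f"pics/{n}0.png",im[:,:,::-1]); 
    print(n,r.camera_info(n))
E
```

```text
pics
{'clock': 0.0, 'qpos': array([ 1.23658609e+00,  3.53687392e-01,  1.63411979e+00,  3.73689674e-05,
        1.15521084e+00, -2.40370110e-03]), 'qvel': array([ 0.00195655,  0.00189991,  0.00165235, -0.00200118, -0.00125009,
        0.00068045]), 'joint_efforts': array([-1.92714306e-04, -6.05230808e+01, -3.42068911e+01, -2.42748019e-04,
        9.38367069e-03, -1.91858408e-05]), 'eef_pos': array([203.43041065, 590.46509749, 230.54331659]), 'tcp_rot': array([-3.14016737e+00, -3.75926408e-05,  2.80977098e+00]), 'contact_force': array([-0.53300794, -0.6996257 ,  0.29628177]), 'wrist_torque': array([-0.02672002, -0.04919818, -0.02984656]), 'opening': 0.9998725587111889}
scene {'K': array([[403.51778615,   0.        , 282.11817518],
       [  0.        , 403.51778615, 206.00727031],
       [  0.        ,   0.        ,   1.        ]]), 'rvec': array([ 0.56520279,  2.64151646, -1.2637795 ]), 'tvec': array([ 539.78564928,  -84.71520157, 1167.06114843])}
top {'K': array([[420.55027298,   0.        , 280.32570343],
       [  0.        , 420.55027298, 212.59060772],
       [  0.        ,   0.        ,   1.        ]]), 'rvec': array([ 2.24195886, -1.94162719,  0.22222463]), 'tvec': array([-85.39763792, 575.14887823, 976.69462945])}
```

View pics/scene0.png

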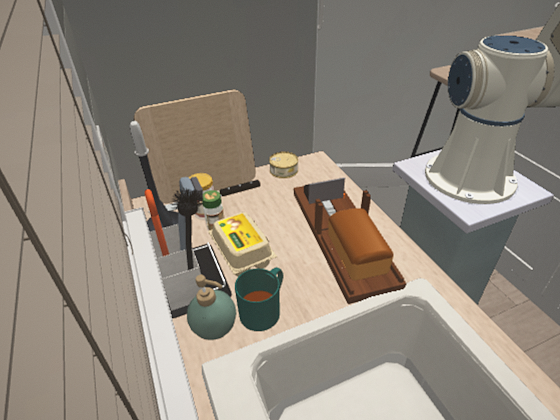

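View pics/top0.png

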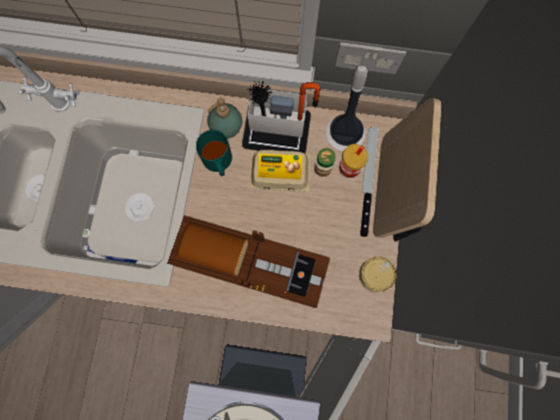

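```bash
cat > h.py <<'E'
import numpy as np, cv2
from rig import r
def cam(n):
    c=r.camera_info(n); R,_=cv2.Rodrigues(np.array(c["rvec"])); return np.array(c["K"]),R,np.array(c["tvec"])
def proj(n,P):
    K,R,t=cam(n); return cv2.projectPoints(np.array(P,float).reshape(-1,1,3),cv2.Rodrigues(R)[0],t,K,None)[0].reshape(-1,2)
def ray(n,uv,z,c=None):
    K,R,t=c or cam(n); o=-R.T@t
    uv=np.atleast_2d(np.array(uv,float)); d=(R.T@np.linalg.inv(K)@np.c_[uv,np.ones(len(uv))].T).T
    return o+d*((z-o[2])/d[:,2])[:,None]
def crop(src,dst,x0,y0,x1,y1,k):
    im=cv2.imread(src)[y0:y1,x0:x1]; cv2.imwrite(dst,cv2.resize(im,None,fx=k,fy=k,interpolation=cv2.INTER_CUBIC))
E
python3 - <<'E'
from h import *
crop("pics/top0.png","pics/topc.png",160,200,340,320,4.4)
crop("pics/scene0.png","pics/scenec.png",285,160,415,310,3.9)
print(proj("top",[[203,590,231],[0,0,0],[300,0,0],[300,300,0]]),proj("scene",[[203,590,231],[0,0,0]]))
print(-cam("top")[1].T@cam("top")[2])
E
```

```text
[[-50.50337103 339.55475445]
 [243.55474262 460.24121462]
 [263.12748029 327.79349581]
 [144.50905387 310.09872669]] [[721.44489008 301.56873066]
 [468.75202078 176.71652523]]
[ 351.61673043  -32.30651105 1080.43664882]
```

View pics/topc.png

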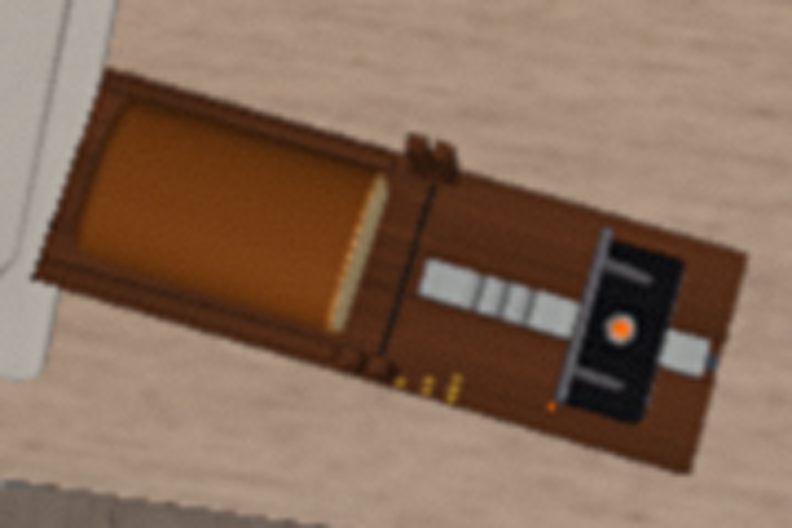

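View pics/scenec.png

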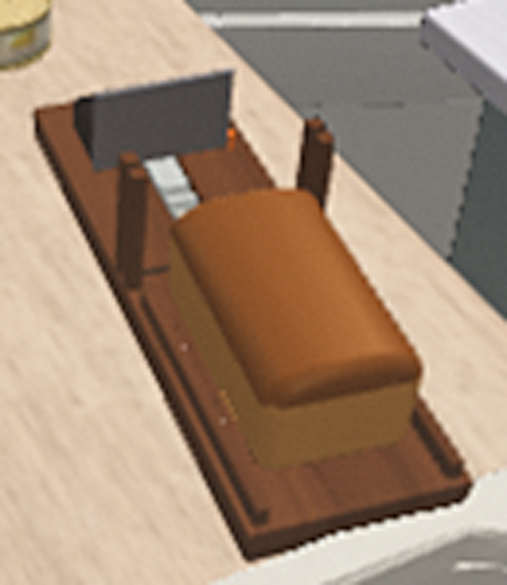

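Run:
```python
from h import *
f=lambda p:np.array(p)/4.4+[160-.5+.5/4.4,200-.5+.5/4.4]
P=ray("top",f([(747,255),(690,473),(33,280),(108,70)]),25)  # far-right, near-right, near-left, far-left
print(P.round(1))
M=np.array([[65,-185],[-65,-185],[-65,205],[65,205]],float)
import cv2
mc=M.mean(0);pc=P[:,:2].mean(0)
H=(M-mc).T@(P[:,:2]-pc);U,S,V=np.linalg.svd(H);R=(U@V).T
o=pc-R@mc;yaw=np.arctan2(R[1,0],R[0,0]);print("origin",o,"yaw",yaw,"resid",((R@M.T).T+o-P[:,:2]).round(1).tolist())
np.save("g.npy",[o[0],o[1],yaw])
g=lambda uv,z:((ray("top",f(uv),z)[:,:2]-o)@R).round(1)
print("slot",g([(433,188),(385,352)],25)); print("dots 1,2,3",g([(400,382),(428,386),(454,388)],25))
print("plate top",g([(606,230),(562,402)],88),"pin",g([(620,328)],70),"pointer",g([(551,406)],35))
print("loaf front top, bottom?",g([(383,180),(335,330)],95),g([(372,178),(328,330)],85))
print("loaf back left", g([(80,250),(130,105)],70))
print("black back top edge",g([(682,262),(640,422)],56))
```

```text
[[ 493.4 -139.8   25. ]
 [ 368.1 -122.5   25. ]
 [ 421.2  260.8   25. ]
 [ 547.5  242.1   25. ]]
origin [456.13709461  50.24136426] yaw -0.13936968066774394 resid [[1.4, -2.2], [-2.0, -1.4], [-0.9, 1.5], [1.5, 2.1]]
slot [[ 50.2   0.4]
 [-46.8  -0.6]]
dots 1,2,3 [[-60.4 -13.7]
 [-58.1 -29.4]
 [-55.1 -43.8]]
plate top [[  45.8 -101.4]
 [ -48.4 -103.7]] pin [[  -0.9 -123.2]] pointer [[-49.9 -98.9]]
loaf front top, bottom? [[ 37.4  21.1]
 [-46.2  21.8]] [[ 38.1  28.4]
 [-46.7  26.6]]
loaf back left [[-42.5 171.7]
 [ 41.7 171.7]]
black back top edge [[  44.9 -146.8]
 [ -45.5 -147.6]]
```

Run:
```python
from h import *
crop("pics/top0.png","pics/topd.png",300,100,440,330,2.6)
a=np.load("g.npy");c,s=np.cos(a[2]),np.sin(a[2]);R=np.array([[c,-s],[s,c]])
print("tin guide xy",(ray("top",[(378,274),(361,274),(395,274)],40)[:,:2]-a[:2])@R, ray("top",[(378,274)],40))
print("egg box", ray("top",[(280,172)],72))
for p in [(0,-182),(0,-153),(0,0),(0,200)]: print(p,a[:2]+R@p)
```

```text
tin guide xy [[  55.26574048 -306.79241623]
 [  43.60909013 -266.64823492]
 [  66.92526478 -346.9464951 ]] [[ 468.24768937 -261.25377571   40.        ]]
egg box [[683.3708764   13.15518233  72.        ]]
(0, -182) [ 430.8538485  -129.99391938]
(0, -153) [ 434.88249761 -101.27511045]
(0, 0) [456.13709461  50.24136426]
(0, 200) [483.92088155 248.3021155 ]
```

Emit:
jog_arm --increments "-2.25 -3 0 0 0 0 -1; -2.25 -3 0 0 0 0 -1; -2.25 -3 0 0 0 0 -1; -2.25 -3 0 0 0 0 -1; -2.25 -3 0 0 0 0 -1; -2.25 -3 0 0 0 0 -1; -2.25 -3 0 0 0 0 -1; -2.25 -3 0 0 0 0 -1" --squeeze 20

```text
clock: 0.9
eef_pos: [295.6, 303.8, 231.1]
tcp_rot: [-3.141, -0.0, 2.81]
contact_force: [0.9, 0.5, -0.1]
opening: 0.003
```

Emit:
jog_arm --increments "-2.25 -3 0 0 0 0 -1; -2.25 -3 0 0 0 0 -1; -2.25 -3 0 0 0 0 -1; -2.25 -3 0 0 0 0 -1; -2.25 -3 0 0 0 0 -1; -2.25 -3 0 0 0 0 -1; -2.25 -3 0 0 0 0 -1; -2.25 -3 0 0 0 0 -1"

```text
clock: 1.7
eef_pos: [387.6, 18.3, 231.3]
tcp_rot: [3.141, 0.0, 2.81]
contact_force: [1.5, 0.2, -0.3]
opening: 0.002
```

Emit:
jog_arm --increments "-2.25 -3 0 0 0 0 -1; -2.25 -3 0 0 0 0 -1; -2.25 -3 0 0 0 0 -1; -2.25 -3 0 0 0 0 -1; 0 0 0 0 0 0.14 -1; 0 0 0 0 0 0.14 -1; 0 0 0 0 0 0.14 -1; 0 0 0 0 0 0.14 -1"

```text
clock: 2.5
eef_pos: [433.3, -123.1, 231.0]
tcp_rot: [-3.141, -0.001, 2.244]
contact_force: [0.8, 0.1, 0.4]
opening: 0.002
```

Emit:
jog_arm --increments "0 0 0 0 0 0.14 -1; 0 0 0 0 0 0.14 -1; 0 0 0 0 0 0.14 -1; 0 0 0 0 0 0.14 -1; 0 0 0 0 0 0.14 -1; 0 0 0 0 0 0.12 -1; 0 0 0 0 0 0 -1; 0 0 0 0 0 0 -1"

```text
clock: 3.3
eef_pos: [433.4, -122.9, 231.1]
tcp_rot: [-3.141, -0.0, 1.433]
contact_force: [-0.1, 0.7, 0.3]
opening: -0.0
```

Run:
```python
from h import *
for n in ("wrist","top"):
    im=r.grab_frame(n); cv2.imwrite(f"pics/{n}1.png",im[:,:,::-1])
print(r.sense()["eef_pos"])
```

```text
[ 433.52811472 -122.92985228  231.22694939]
```

View pics/wrist1.png

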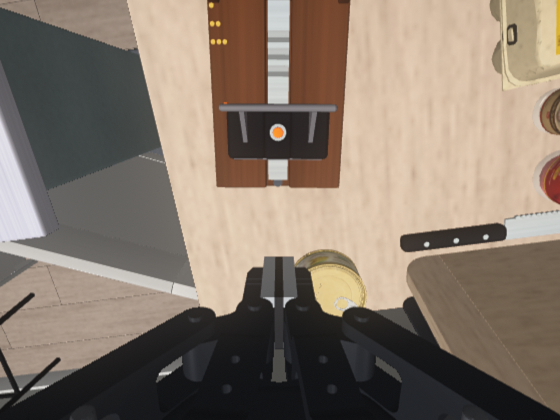

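View pics/top1.png

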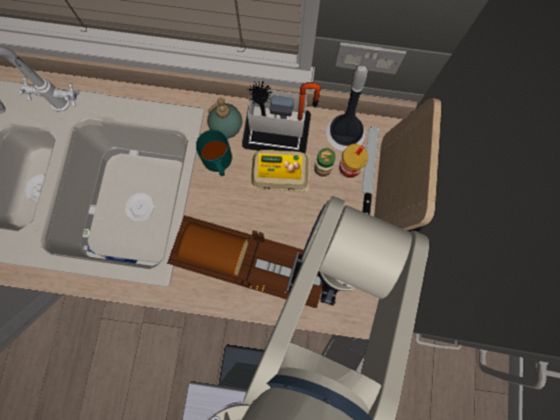

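```bash
cat >> h.py <<'E'
a=np.load("g.npy");_c,_s=np.cos(a[2]),np.sin(a[2]);GR=np.array([[_c,-_s],[_s,_c]])
def g(n,uv,z,c=None): return ((ray(n,uv,z,c)[:,:2]-a[:2])@GR).round(1)
def tcpg(): 
    s=r.sense(); p=s["eef_pos"]; return ((p[:2]-a[:2])@GR).round(1),p[2].round(1),s["tcp_rot"].round(3),s["contact_force"].round(1),s["clock"],s["opening"]
E
python3 - <<'E'
from h import *
print(tcpg())
print("campos",(-cam("wrist")[1].T@cam("wrist")[2]).round(0))
print("deck end",g("wrist",[(217,187),(340,187)],25),"dots",g("wrist",[(211,6),(215,24),(219,42)],25))
print("back top",g("wrist",[(228,157),(328,157)],56),"pin",g("wrist",[(278,132)],60),"plate top",g("wrist",[(222,107),(336,107)],88))
E
```

```text
(array([   1.7, -174.6]), np.float64(231.2), array([-3.141, -0.   ,  1.433]), array([-0.2, -0.5,  0.4]), 3.4, 0.0007033331698829097)
campos [445. -47. 373.]
deck end [[ -62.9 -183.3]
 [  66.8 -183.4]] dots [[-59.  -14.9]
 [-56.2 -29.5]
 [-53.3 -44.5]]
back top [[ -45.2 -146.9]
 [  48.3 -147. ]] pin [[   1.6 -123.7]] plate top [[ -43.4 -101.7]
 [  48.3 -101.8]]
```

Emit:
jog_arm --increments "-1 0 2 0 0 0 -1; 0 0 3 0 0 0 -1; 0 0 3 0 0 0 -1; 0 0 3 0 0 0 -1; 0 0 3 0 0 0 -1; 0 0 3 0 0 0 -1; 0 0 2 0 0 0 -1; 0 0 0 0 0 0 -1"

```text
clock: 4.2
eef_pos: [430.4, -132.3, 39.2]
tcp_rot: [-3.137, -0.001, 1.432]
contact_force: [0.5, -0.4, 0.4]
opening: 0.001
```

Run:
```python
from h import *
im=r.grab_frame("wrist"); cv2.imwrite(f"pics/wrist2.png",im[:,:,::-1])
print(tcpg())
```

```text
(array([   0.8, -184.5]), np.float64(40.5), array([-3.139, -0.   ,  1.431]), array([ 0.1, -0.1,  1.4]), 4.25, -0.0012943801656457722)
```

View pics/wrist2.png

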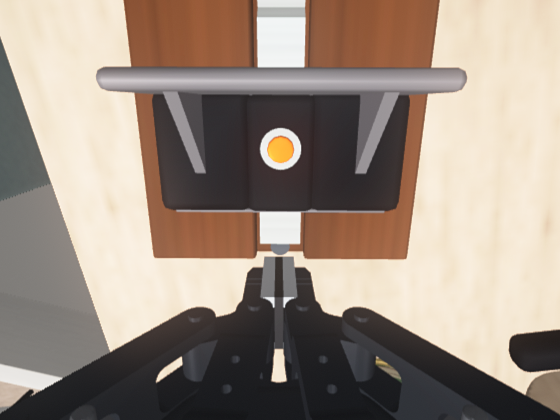

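Run:
```python
from h import *
print(g("wrist",[(280,209),(280,67),(280,91)],56),g("wrist",[(280,66),(280,80),(280,92)],88),g("wrist",[(280,150)],58), g("wrist",[(280,258)],25))
print(proj("wrist",[r.sense()["eef_pos"]]))
```

```text
[[   1.9 -147.7]
 [   1.9  -96.3]
 [   1.9 -104.1]] [[   1.9  -99. ]
 [   1.9 -102.4]
 [   1.9 -105.3]] [[   1.9 -124.5]] [[   1.9 -183.6]]
[[277.79701167 274.20970194]]
```

Emit:
jog_arm --increments "0.5 0 0 0 0 0 -1; 0.5 0 0 0 0 0 -1; 0.5 0 0 0 0 0 -1; 0.5 0 0 0 0 0 -1; 0.3 0 0 0 0 0 -1; 0.3 0 0 0 0 0 -1; 0.3 0 0 0 0 0 -1; 0 0 0 0 0 0 -1"

```text
clock: 5.05
eef_pos: [436.4, -103.9, 41.3]
tcp_rot: [3.141, -0.0, 1.43]
contact_force: [0.9, 0.5, -0.8]
opening: -0.003
```

Emit:
jog_arm --increments "0.4 0 0 0 0 0 -1; 0.4 0 0 0 0 0 -1; 0.4 0 0 0 0 0 -1; 0.4 0 0 0 0 0 -1; 0.4 0 0 0 0 0 -1; 0 0 0 0 0 0 -1; 0 0 0 0 0 0 -1; 0 0 0 0 0 0 -1"

```text
clock: 5.85
eef_pos: [438.9, -84.1, 41.2]
tcp_rot: [-3.141, -0.0, 1.43]
contact_force: [-0.2, 0.3, -0.3]
opening: 0.0
```

Run:
```python
from h import *
im=r.grab_frame("wrist"); cv2.imwrite(f"pics/wrist3.png",im[:,:,::-1])
print(tcpg())
```

```text
(array([   1.6, -135.5]), np.float64(41.2), array([-3.141, -0.   ,  1.43 ]), array([-1.2, -0.3, -0.5]), 5.9, 0.004819658086082086)
```

View pics/wrist3.png

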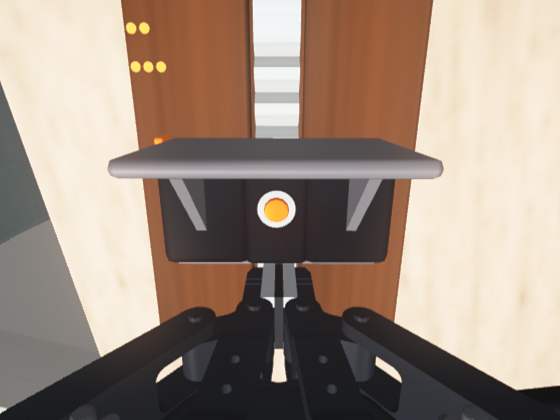

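```bash
cat >> h.py <<'E'
def pts(tag):
    c=cam("wrist"); im=r.grab_frame("wrist"); cv2.imwrite(f"pics/{tag}.png",im[:,:,::-1])
    hs=cv2.cvtColor(im,cv2.COLOR_RGB2HSV); out={}
    for nm,lo,hi in (("orange",(8,190,180),(18,255,255)),("yellow",(22,150,150),(32,255,255))):
        m=cv2.inRange(hs,lo,hi); n,_,st,ce=cv2.connectedComponentsWithStats(m)
        out[nm]=[(ce[i].round(1).tolist(),int(st[i,4]),g("wrist",ce[i],25,c)[0].tolist()) for i in range(1,n) if st[i,4]>8]
    print(tcpg()); print(out)
E
python3 - <<'E'
from h import *
pts("w3b")
print(g("wrist",[(280,263)],56), g("wrist",[(276,138)],88))
E
```

```text
(array([   1.7, -135.6]), np.float64(41.2), array([-3.141, -0.   ,  1.43 ]), array([ 0.4, -0.2, -0.9]), 5.95, -0.0026845195045392648)
{'orange': [([158.4, 138.7], 31, [-53.0, -74.7]), ([278.7, 202.5], 72, [2.1, -105.4])], 'yellow': [([266.6, 213.3], 27, [-3.8, -110.9])]}
[[   2.7 -122.5]] [[  1.5 -68.4]]
```

Emit:
jog_arm --increments "0.4 0 0 0 0 0 -1; 0.4 0 0 0 0 0 -1; 0.4 0 0 0 0 0 -1; 0.3 0 0 0 0 0 -1; 0.3 0 0 0 0 0 -1; 0.3 0 0 0 0 0 -1; 0.2 0 0 0 0 0 -1; 0.1 0 0 0 0 0 -1"

```text
clock: 6.75
eef_pos: [442.4, -60.3, 41.2]
tcp_rot: [-3.141, -0.0, 1.43]
contact_force: [0.1, -2.6, -3.4]
opening: 0.001
```

Run:
```python
from h import *
pts("w4")
```

```text
(array([   1.8, -111.3]), np.float64(41.3), array([-3.142, -0.   ,  1.43 ]), array([-0.1, -0.1, -0.9]), 6.8, 0.0037020968778577173)
{'orange': [([158.8, 140.2], 32, [-52.7, -51.2]), ([278.4, 204.8], 77, [2.2, -82.4])], 'yellow': [([266.7, 215.1], 27, [-3.6, -87.7])]}
```

View pics/w4.png

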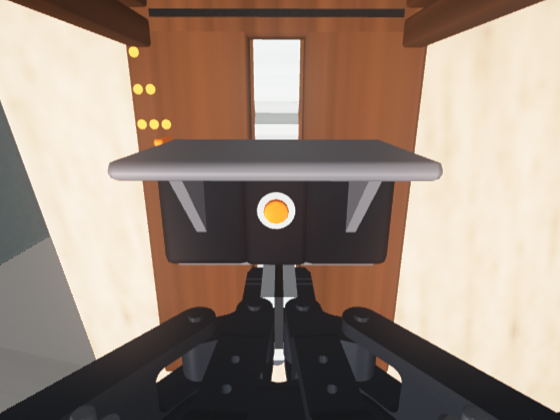

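Emit:
jog_arm --increments "0.1 0 0 0 0 0 -1; 0.1 0 0 0 0 0 -1; 0.1 0 0 0 0 0 -1; 0.1 0 0 0 0 0 -1; 0.1 0 0 0 0 0 -1; 0.1 0 0 0 0 0 -1; 0.1 0 0 0 0 0 -1; 0 0 0 0 0 0 -1"

```text
clock: 7.6
eef_pos: [443.5, -53.9, 41.3]
tcp_rot: [3.141, 0.001, 1.43]
contact_force: [-0.8, -4.2, -0.0]
opening: 0.003
```

Run:
```python
from h import *
pts("w5")
```

```text
(array([   2. , -104.9]), np.float64(41.3), array([3.141, 0.   , 1.43 ]), array([-1.1, -4.3,  0.9]), 7.65, -0.0007051079078330408)
{'orange': [([160.2, 139.6], 32, [-51.9, -44.5])], 'yellow': []}
```

View pics/w5.png

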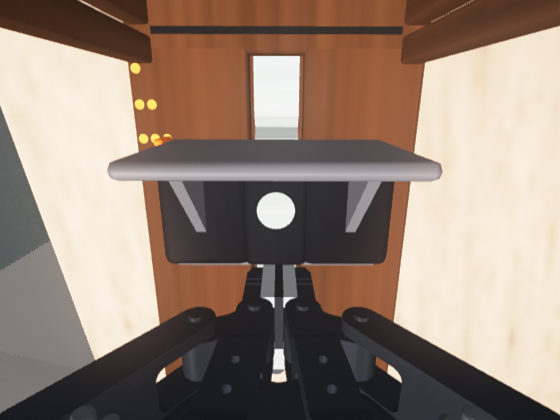

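Emit:
jog_arm --increments "0.1 0 0 0 0 0 -1; 0.1 0 0 0 0 0 -1; 0.1 0 0 0 0 0 -1; 0.1 0 0 0 0 0 -1; 0.1 0 0 0 0 0 -1; 0.1 0 0 0 0 0 -1; 0 0 0 0 0 0 -1; 0 0 0 0 0 0 -1"

```text
clock: 8.45
eef_pos: [444.3, -47.5, 41.3]
tcp_rot: [3.142, -0.0, 1.43]
contact_force: [-0.3, -1.4, 1.1]
opening: 0.003
```

Run:
```python
from h import *
pts("w6")
```

```text
(array([  1.9, -98.5]), np.float64(41.3), array([ 3.141, -0.   ,  1.43 ]), array([ 0.4, -1.9,  0.1]), 8.5, -0.003860835087687246)
{'orange': [([159.0, 140.0], 29, [-52.4, -38.3]), ([278.0, 204.4], 76, [2.1, -69.4])], 'yellow': [([266.5, 215.0], 33, [-3.6, -74.8])]}
```

Emit:
jog_arm --increments "0.1 0 0 0 0 0 -1; 0.1 0 0 0 0 0 -1; 0.1 0 0 0 0 0 -1; 0.1 0 0 0 0 0 -1; 0.1 0 0 0 0 0 -1; 0.05 0 0 0 0 0 -1; 0 0 0 0 0 0 -1; 0 0 0 0 0 0 -1"

```text
clock: 9.3
eef_pos: [445.0, -42.2, 41.2]
tcp_rot: [-3.141, -0.0, 1.43]
contact_force: [-0.0, 0.0, -0.1]
opening: -0.002
```

Run:
```python
from h import *
pts("w7")
```

```text
(array([  1.8, -93.1]), np.float64(41.3), array([-3.142, -0.   ,  1.43 ]), array([1.1, 0.8, 0.2]), 9.35, -0.0033090905274107837)
{'orange': [([158.7, 133.2], 24, [-52.4, -29.8])], 'yellow': []}
```

View pics/w7.png

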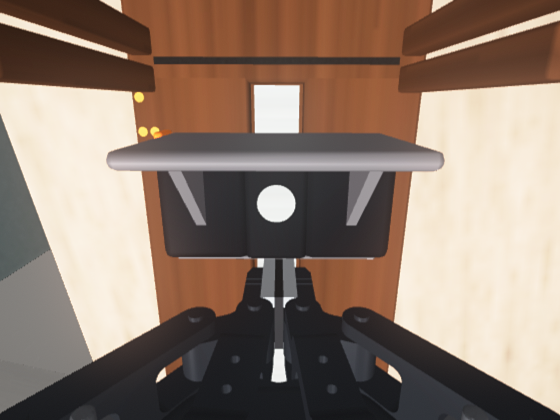

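Emit:
jog_arm --increments "-1 0 0 0 0 0 -1; -1 0 0 0 0 0 -1; 0 0 -3 0 0 0 -1; 0 0 -4 0 0 0 -1; 0 0 -4 0 0 0 -1; 0 0 -4 0 0 0 -1; 0 0 -4 0 0 0 -1; 0 0 0 0 0 0 -1"

```text
clock: 10.15
eef_pos: [445.0, -63.3, 236.3]
tcp_rot: [3.133, 0.0, 1.429]
contact_force: [0.0, -0.3, 0.3]
opening: -0.003
```

Emit:
jog_arm --increments "4 0 0 0 0 0 -1; 4 0 0 0 0 0 -1; 4 0 0 0 0 0 -1; 4 0 0 0 0 0 -1; 4 0 0 0 0 0 -1; 4 0 0 0 0 0 -1; 4 0 0 0 0 0 -1; 4 0 0 0 0 0 -1"

```text
clock: 10.95
eef_pos: [487.2, 255.5, 230.3]
tcp_rot: [-3.141, 0.001, 1.429]
contact_force: [0.9, -0.4, 0.6]
opening: -0.002
```

Emit:
jog_arm --increments "0 0 0 0 0 -0.14 -1; 0 0 0 0 0 -0.14 -1; 0 0 0 0 0 -0.14 -1; 0 0 0 0 0 -0.14 -1; 0 0 0 0 0 -0.14 -1; 0 0 0 0 0 -0.14 -1; 0 0 0 0 0 -0.14 -1; 0 0 0 0 0 -0.14 -1"

```text
clock: 11.75
eef_pos: [487.2, 253.7, 230.2]
tcp_rot: [-3.14, -0.001, 2.555]
contact_force: [-0.9, -0.1, 0.1]
opening: 0.003
```

Emit:
jog_arm --increments "0 0 0 0 0 -0.14 -1; 0 0 0 0 0 -0.14 -1; 0 0 0 0 0 -0.14 -1; 0 0 0 0 0 -0.14 -1; 0 0 0 0 0 -0.14 -1; 0 0 0 0 0 -0.14 -1; 0 0 0 0 0 -0.14 -1; 0 0 0 0 0 -0.14 -1"

```text
clock: 12.55
eef_pos: [487.2, 253.7, 230.2]
tcp_rot: [-3.142, -0.001, -2.608]
contact_force: [0.5, 0.4, 0.6]
opening: 0.005
```

Emit:
jog_arm --increments "0 0 0 0 0 -0.15 -1; 0 0 0 0 0 -0.15 -1; 0 0 0 0 0 -0.15 -1; 0 0 0 0 0 -0.15 -1; 0 0 0 0 0 -0.15 -1; 0 0 0 0 0 -0.15 -1; 0 0 0 0 0 0 -1; 0 0 0 0 0 0 -1"

```text
clock: 13.35
eef_pos: [487.2, 254.1, 230.6]
tcp_rot: [3.141, -0.001, -1.718]
contact_force: [0.3, -0.2, 0.8]
opening: 0.003
```

Run:
```python
from h import *
pts("w8"); print(r.sense()["qpos"])
```

```text
(array([  2.4, 206.3]), np.float64(230.8), array([ 3.141, -0.   , -1.718]), array([ 0.1, -0.1, -0.3]), 13.4, -0.0004684857646236516)
{'orange': [], 'yellow': []}
[ 4.78260765e-01  2.37094983e-01  1.79583744e+00 -3.57738635e-05
  1.10943292e+00 -2.51611021e+00]
```

View pics/w8.png

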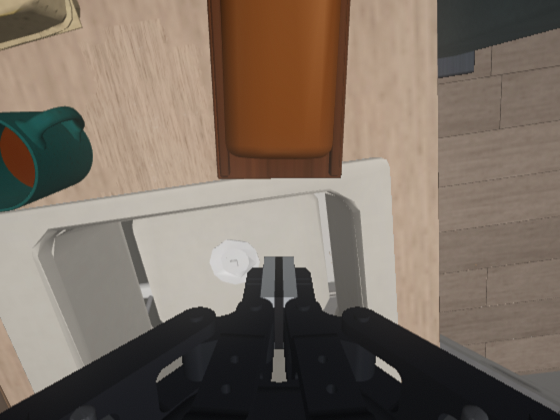

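Run:
```python
from h import *
print("back",g("wrist",[(280,158)],75),g("wrist",[(280,158)],55),"sides",g("wrist",[(225,100),(338,100)],70),"deck",g("wrist",[(217,178),(341,178)],25))
```

```text
back [[  1.3 176.3]] [[  1.2 179.4]] sides [[ 47.6 127.3]
 [-48.4 128.3]] deck [[ 67.  204.4]
 [-62.4 205.7]]
```

Emit:
jog_arm --increments "0 0 3 0 0 0 -0.3; 0 0 3 0 0 0 -0.3; 0 0 3 0 0 0 -0.3; 0 0 3 0 0 0 -0.3; 0 0 3 0 0 0 -0.3; 0 0 2 0 0 0 -0.3; 0 0 1 0 0 0 -0.3; 0 0 0 0 0 0 -0.3"

```text
clock: 14.2
eef_pos: [486.5, 254.3, 50.1]
tcp_rot: [3.14, -0.001, -1.715]
contact_force: [0.4, 0.5, 0.0]
opening: 0.349
```

Run:
```python
from h import *
pts("w9"); im=r.grab_frame("scene"); cv2.imwrite("pics/s9.png",cv2.resize(im[100:320,240:460,::-1],None,fx=2.7,fy=2.7))
```

```text
(array([  2.4, 206.8]), np.float64(51.2), array([ 3.141, -0.   , -1.715]), array([-0.1,  0.1, -0.4]), 14.25, 0.35008477200514077)
{'orange': [], 'yellow': []}
```

View pics/w9.png

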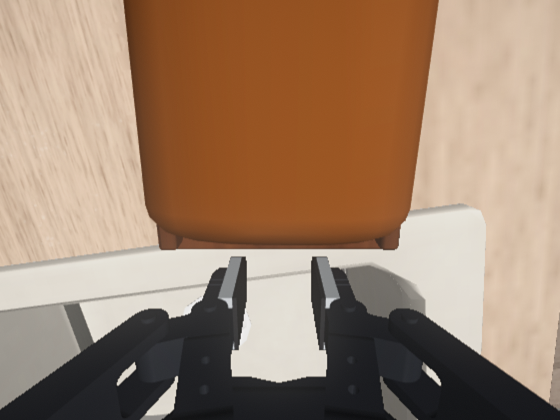

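View pics/s9.png

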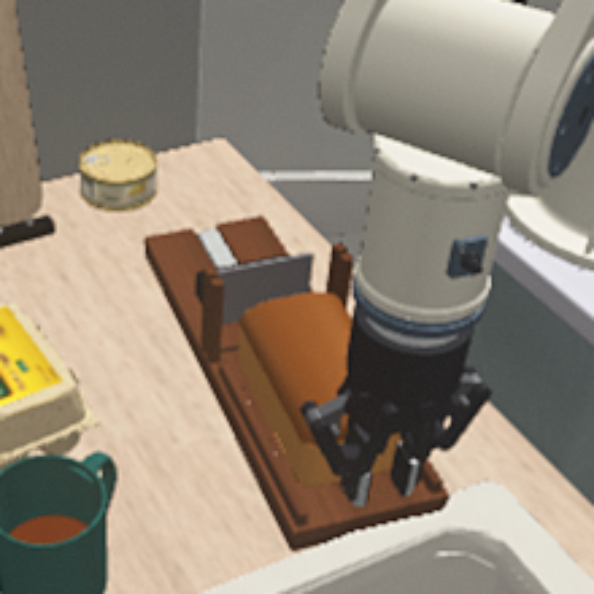

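Emit:
jog_arm --increments "0.3 0 0 0 0 0 -0.3; 0.3 0 0 0 0 0 -0.3; 0.3 0 0 0 0 0 -0.3; 0.2 0 0 0 0 0 -0.3; 0.2 0 0 0 0 0 -0.3; 0.2 0 0 0 0 0 -0.3; 0.2 0 0 0 0 0 -0.3; 0.2 0 0 0 0 0 -0.3"

```text
clock: 15.1
eef_pos: [484.5, 235.8, 51.3]
tcp_rot: [3.142, -0.0, -1.713]
contact_force: [0.3, -0.8, 0.4]
opening: 0.347
```

Emit:
jog_arm --increments "0.2 0 0 0 0 0 -0.3; 0.2 0 0 0 0 0 -0.3; 0.2 0 0 0 0 0 -0.3; 0.2 0 0 0 0 0 -0.3; 0.2 0 0 0 0 0 -0.3; 0.2 0 0 0 0 0 -0.3; 0.2 0 0 0 0 0 -0.3; 0.2 0 0 0 0 0 -0.3"

```text
clock: 15.9
eef_pos: [482.2, 219.9, 51.3]
tcp_rot: [-3.142, -0.0, -1.713]
contact_force: [-0.1, 2.7, -2.0]
opening: 0.344
```

Run:
```python
from h import *
pts("w10")
```

```text
(array([  2.3, 171.4]), np.float64(51.3), array([ 3.142, -0.   , -1.713]), array([-0.5,  0.4, -0.4]), 15.95, 0.35072510592876477)
{'orange': [], 'yellow': []}
```

View pics/w10.png

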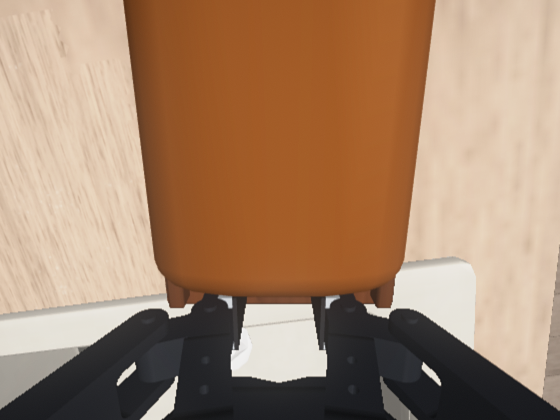

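Emit:
jog_arm --increments "0.25 0 0 0 0 0 -0.3; 0.25 0 0 0 0 0 -0.3; 0.25 0 0 0 0 0 -0.3; 0.25 0 0 0 0 0 -0.3; 0.25 0 0 0 0 0 -0.3; 0.25 0 0 0 0 0 -0.3; 0.25 0 0 0 0 0 -0.3; 0.2 0 0 0 0 0 -0.3"

```text
clock: 16.75
eef_pos: [479.5, 200.6, 51.3]
tcp_rot: [-3.142, 0.0, -1.713]
contact_force: [0.9, 3.5, -0.3]
opening: 0.346
```

Emit:
jog_arm --increments "0.15 0 0 0 0 0 -0.3; 0.15 0 0 0 0 0 -0.3; 0.1 0 0 0 0 0 -0.3; 0.1 0 0 0 0 0 -0.3; 0.1 0 0 0 0 0 -0.3; 0.1 0 0 0 0 0 -0.3; 0.1 0 0 0 0 0 -0.3; 0.1 0 0 0 0 0 -0.3"

```text
clock: 17.55
eef_pos: [478.2, 191.9, 51.3]
tcp_rot: [-3.141, 0.0, -1.713]
contact_force: [0.8, 2.8, 0.4]
opening: 0.349
```

Run:
```python
from h import *
pts("w11"); im=r.grab_frame("scene"); cv2.imwrite("pics/s11.png",cv2.resize(im[160:320,270:430,::-1],None,fx=3.7,fy=3.7,interpolation=2))
im=r.grab_frame("top"); cv2.imwrite("pics/t11.png",cv2.resize(im[200:320,160:340,::-1],None,fx=4.4,fy=4.4,interpolation=2))
```

```text
(array([  2.2, 143.2]), np.float64(51.3), array([-3.141, -0.   , -1.713]), array([0.1, 2.9, 0.2]), 17.6, 0.35291320360728234)
{'orange': [], 'yellow': []}
```

View pics/s11.png

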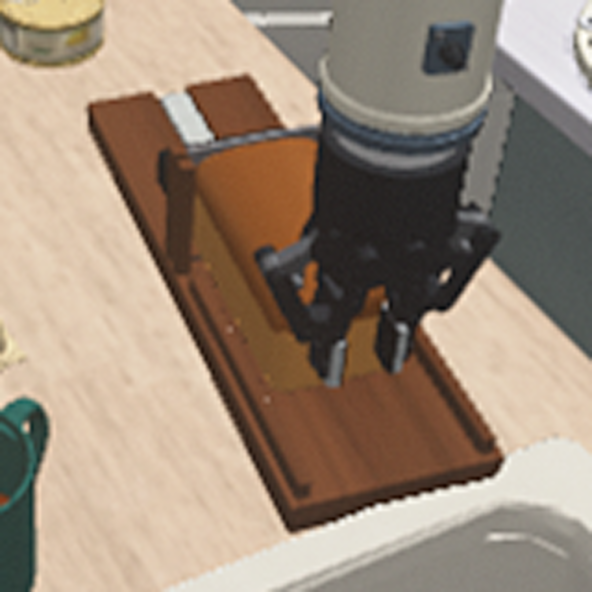

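View pics/t11.png

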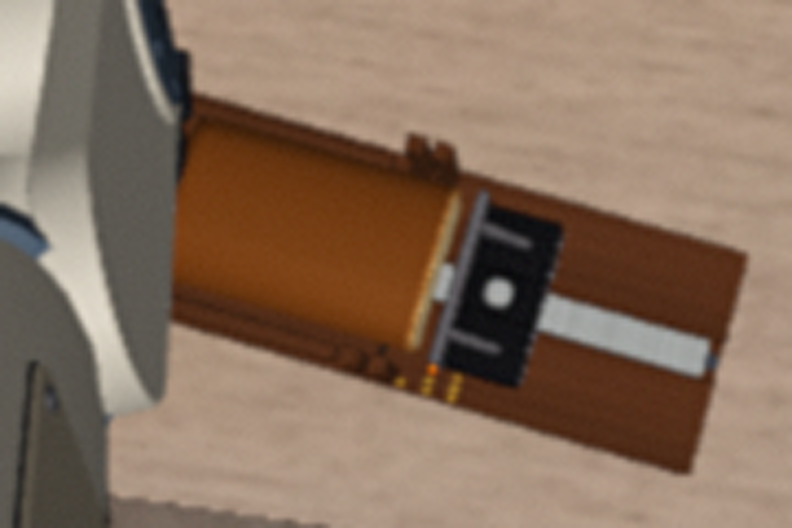

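View pics/w11.png

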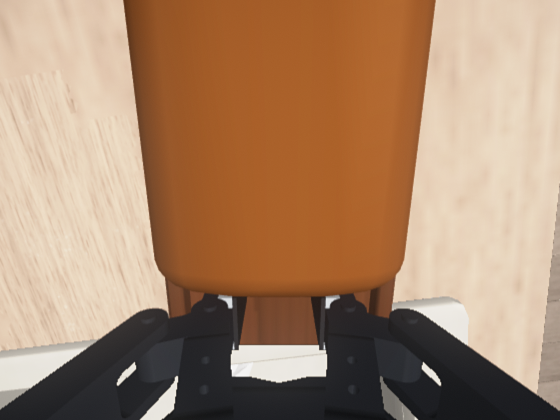

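Run:
```python
from h import *
f=lambda p:np.array(p)/4.4+[160-.5+.5/4.4,200-.5+.5/4.4]
print("base",g("top",f([(461,200),(423,342)]),25),"top",g("top",f([(452,198),(412,345)]),80),"plate",g("top",f([(482,195),(438,362)]),88))
```

```text
base [[ 48.  -17. ]
 [-35.5 -19.6]] top [[ 40.4 -16.1]
 [-41.6 -18.4]] plate [[ 45.4 -31.9]
 [-46.7 -34.9]]
```

Emit:
jog_arm --increments "0.1 0 0 0 0 0 -0.3; 0.1 0 0 0 0 0 -0.3; 0.1 0 0 0 0 0 -0.3; 0.1 0 0 0 0 0 -0.3; 0.1 0 0 0 0 0 -0.3; 0.1 0 0 0 0 0 -0.3; 0.1 0 0 0 0 0 -0.3; 0.1 0 0 0 0 0 -0.3"

```text
clock: 18.5
eef_pos: [477.1, 183.9, 51.3]
tcp_rot: [-3.141, 0.0, -1.713]
contact_force: [0.2, 3.8, 0.8]
opening: 0.354
```

Run:
```python
from h import *
print(tcpg())
im=r.grab_frame("top"); cv2.imwrite("pics/t12.png",cv2.resize(im[230:300,230:300,::-1],None,fx=8,fy=8,interpolation=2))
```

```text
(array([  2.2, 135.3]), np.float64(51.3), array([-3.141,  0.   , -1.713]), array([0.2, 3.8, 0.8]), 18.5, 0.3543826359233451)
```

View pics/t12.png

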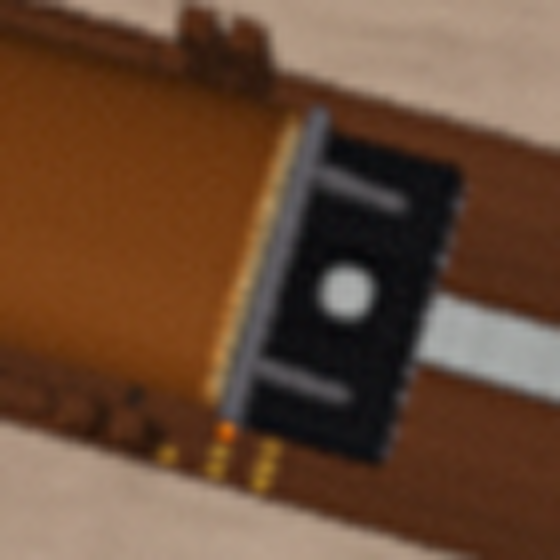

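Emit:
jog_arm --increments "0.05 0 0 0 0 0 -0.3; 0.05 0 0 0 0 0 -0.3; 0.05 0 0 0 0 0 -0.3; 0.05 0 0 0 0 0 -0.3; 0 0 0 0 0 0 -0.3; 0 0 0 0 0 0 -0.3; 0 0 0 0 0 0 -0.3; 0 0 0 0 0 0 -0.3"

```text
clock: 19.35
eef_pos: [476.8, 182.0, 51.3]
tcp_rot: [-3.142, -0.0, -1.713]
contact_force: [1.1, 2.2, 1.9]
opening: 0.352
```

Run:
```python
from h import *
print(tcpg());
```

```text
(array([  2.2, 133.3]), np.float64(51.3), array([-3.142, -0.   , -1.713]), array([1.1, 2.2, 1.9]), 19.35, 0.35209965048364333)
```

Emit:
jog_arm --increments "0.05 0 0 0 0 0 -0.3; 0 0 0 0 0 0 -0.3; 0.05 0 0 0 0 0 -0.3; 0 0 0 0 0 0 -0.3; 0 0 0 0 0 0 -0.3; 0 0 0 0 0 0 -0.3; 0 0 0 0 0 0 -0.3; 0 0 0 0 0 0 -0.3"

```text
clock: 20.15
eef_pos: [476.6, 181.0, 51.3]
tcp_rot: [-3.142, 0.0, -1.713]
contact_force: [0.4, 3.5, 1.9]
opening: 0.351
```

Run:
```python
from h import *
im=r.grab_frame("top"); cv2.imwrite("pics/t13.png",cv2.resize(im[230:300,230:300,::-1],None,fx=8,fy=8,interpolation=2))
print(tcpg());
```

```text
(array([  2.2, 132.4]), np.float64(51.3), array([-3.142,  0.   , -1.713]), array([1.4, 4. , 2.3]), 20.2, 0.34841033653794634)
```

View pics/t13.png

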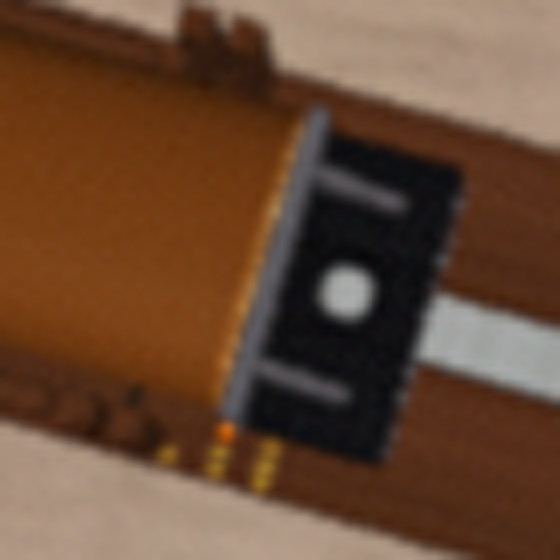

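Emit:
jog_arm --increments "0.05 0 0 0 0 0 -0.3; 0 0 0 0 0 0 -0.3; 0.05 0 0 0 0 0 -0.3; 0 0 0 0 0 0 -0.3; 0 0 0 0 0 0 -0.3; 0 0 0 0 0 0 -0.3; 0 0 0 0 0 0 -0.3; 0 0 0 0 0 0 -0.3"

```text
clock: 21.0
eef_pos: [476.6, 180.3, 51.3]
tcp_rot: [-3.141, 0.0, -1.714]
contact_force: [0.8, 5.8, 1.8]
opening: 0.351
```

Run:
```python
from h import *
im=r.grab_frame("top"); cv2.imwrite("pics/t14.png",cv2.resize(im[230:300,230:300,::-1],None,fx=8,fy=8,interpolation=2))
print(tcpg());
```

```text
(array([  2.2, 131.7]), np.float64(51.3), array([-3.141e+00,  1.000e-03, -1.714e+00]), array([0.7, 6.2, 1.7]), 21.05, 0.35160205047572135)
```

View pics/t14.png

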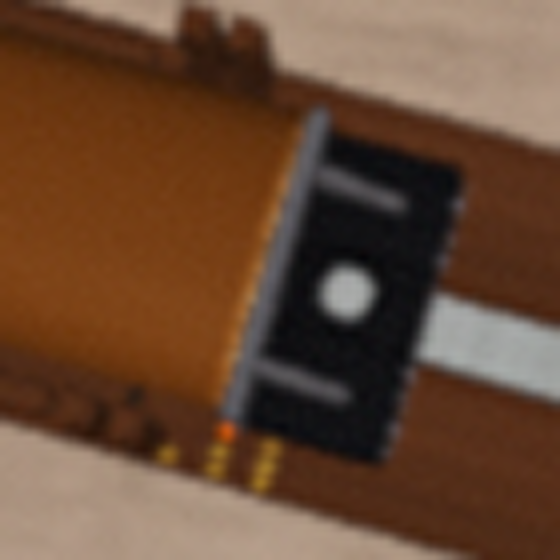

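Emit:
jog_arm --increments "0.04 0 0 0 0 0 -0.3; 0 0 0 0 0 0 -0.3; 0 0 0 0 0 0 -0.3; 0 0 0 0 0 0 -0.3; 0 0 0 0 0 0 -0.3; 0 0 0 0 0 0 -0.3; 0 0 0 0 0 0 -0.3; 0 0 0 0 0 0 -0.3"

```text
clock: 21.85
eef_pos: [476.6, 180.2, 51.3]
tcp_rot: [-3.141, 0.001, -1.714]
contact_force: [1.1, 7.4, 0.9]
opening: 0.349
```

Run:
```python
from h import *
print(tcpg());
```

```text
(array([  2.2, 131.6]), np.float64(51.3), array([-3.141e+00,  1.000e-03, -1.714e+00]), array([1.1, 7.4, 0.9]), 21.85, 0.3493447139928717)
```

Force rose to 7.4 N with almost no travel: the loaf is against the stop. Back off.

Emit:
jog_arm --increments "-0.1 0 0 0 0 0 -0.3; -0.3 0 0 0 0 0 -0.3; -1 0 0 0 0 0 -0.3; -2 0 0 0 0 0 -0.3; -3 0 0 0 0 0 -0.3; -3 0 0 0 0 0 -0.3; 0 0 -2 0 0 0 -0.3; 0 0 -4 0 0 0 -0.3"

```text
clock: 22.65
eef_pos: [487.6, 272.9, 109.1]
tcp_rot: [3.137, -0.004, -1.712]
contact_force: [0.2, 0.4, 0.4]
opening: 0.347
```

Emit:
jog_arm --increments "0 0 -4 0 0 0 -0.3; 0 0 -4 0 0 0 -0.3; 0 0 -4 0 0 0 -0.3; -3 0 0 0 0 0 -0.3; -3 0 0 0 0 0 -0.3; 0 0 0 0 0 0 -0.3; 0 0 0 0 0 0 -0.3; 0 0 0 0 0 0 -0.3"

```text
clock: 23.45
eef_pos: [497.7, 331.4, 230.7]
tcp_rot: [3.141, -0.001, -1.713]
contact_force: [0.0, -0.5, 0.2]
opening: 0.352
```

Run:
```python
from h import *
im=r.grab_frame("top"); cv2.imwrite("pics/t15.png",cv2.resize(im[200:320,160:340,::-1],None,fx=4.4,fy=4.4,interpolation=2))
im=r.grab_frame("scene"); cv2.imwrite("pics/s15.png",cv2.resize(im[160:320,270:430,::-1],None,fx=3.7,fy=3.7,interpolation=2))
print(tcpg());
```

```text
(array([  2.4, 284.1]), np.float64(231.0), array([ 3.141e+00, -1.000e-03, -1.714e+00]), array([-0.2, -0.2,  0.6]), 23.55, 0.3523509726429912)
```

View pics/t15.png

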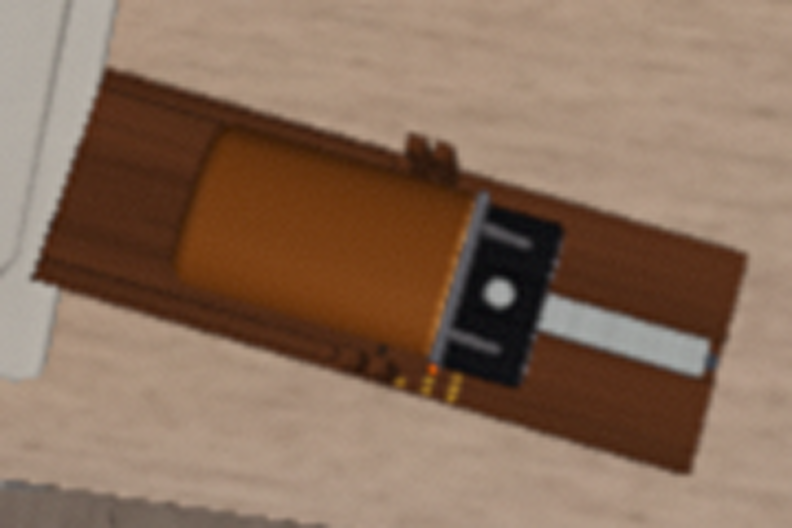

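View pics/s15.png

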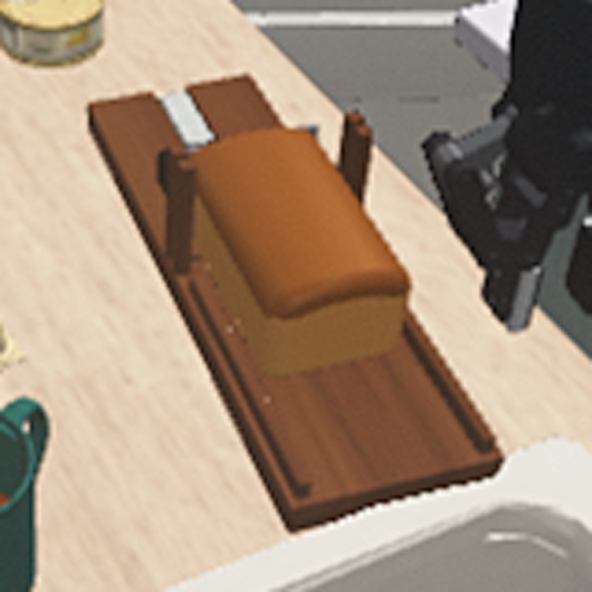

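```bash
python3 -c "
from rig import r
print(r.sign_off())"
```

```text
the job is handed in; nothing more can be done
None
```

The stop is clicked into the two-dot notch and the loaf's cut end rests against it. The job was handed in after about 23.6 s of the 59 s allowed, and it reported no verdict.

- **Stop:** I pushed it with the closed fingertips. It clicked into the three-dot notch, came out again and snapped into the two-dot notch. The last wrist picture of the stop showed its pointer at guide y = -29.8 mm with the button sunk and the push gone. The final top view still showed the button down and the pointer in line with the two dots.
- **Loaf:** I pushed it with the two fingertips partly open, usually with about 2 to 4 N. The push then rose to 7.4 N while the tool moved only about 0.1 mm, so I took it as touching the stop and backed off. The highest force I read was 7.4 N, well under the 20 N limit.
- **After backing off:** The final pictures show the loaf flat and in line with the guide, against the stop face. The arm is clear of everything.

No check failed. The gap to the stop was judged from the force rise and the top view, because the plate hides the contact line. The cameras put the guide about 2 mm apart in x. I did not measure the bystanders again, but nothing I did came near them.

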